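Snap the vent cap onto the feeder tub

ROBOT

A 6-joint arm with a two-finger parallel gripper is mounted at the origin on the work surface. World frame = base frame: x ahead of the robot, y to its left, z up, the work surface at z = 0. Lengths are in m, angles in rad, forces in N, time in s.
With the tool pointing down it reaches from about 0.3 to 0.825 m from the base axis. Payload 5.4 kg.
Tool frame: the origin (TCP) lies between the finger pads; the fingertips stand 14 mm ahead of it and the grasp point (between the pads) lies 5 mm behind it (robot.nose_length is the distance from the TCP to the fingertips, in m); z points along the fingers, y is the line along which they close (so a half turn about z gives the same grasp; the last joint's range is limited). The gripper opens to 92 mm and grips with 3 to 60 N. Pads are 20 mm wide; open, the fingers measure 128 mm over their backs; the gripper's body (75 mm by 189 mm) begins 69 mm behind the grasp point.
Start: joints at [1.013, 0.158, 1.597, -0, 1.386, -0.21], TCP at [0.196, 0.541, 0.229] pointing down, gripper open.
Joint ranges: [-2.91, 2.91], [-0.94, 2.29], [0.18, 2.7], [-1.29, 4.43], [0.17, 2.64], [-3, 3]. Speed limits (rad/s): [2.57, 2.57, 3.14, 3.14, 3.14, 3.14].

INTERFACE

Orientations are given as a rotation vector (axis times angle).
In Python, from workcell import robot gives the robot as it stands.
- The arm moves only by the tool jog_arm, never from a script. Its argument "commands" is a list of rows, each a list of 3 entries, a list of its own where there are three numbers: the shift along the tool's x, y, z in mm, then the turn about the tool's z in degrees, then the finger opening in mm, from 0 to 91.9. In form: [[[dx, dy, dz], roll, hand], ...]. A call has 1 to 10 rows; each row is the pose to reach, as a shift and turn from the pose commanded when the call began, along the tool's axes at that moment; what a row does not reach only later rows make up. A row lasts 1/12 s, in which the tool goes at most 41.7 mm and 7.16 degrees, less where a joint would pass 70% of its speed; a pose out of reach is approached as far as the arm can. A call with a gripper value outside its range is refused whole. The fingers move at their own pace and stop on an object; "grip_force" is the grip in N (left out, the last holds). Time passes only in rows, so rows that repeat a pose let the fingers close. It gives the time, the measured TCP pose, the force, the opening and the grip force at its end, in the units of the state.
- robot.state(): the state, without advancing time (a new reading comes with each control period).
- robot.grab_frame(name): name is "scene" or "side" or "wrist"; returns a dict with "image" (480x640x3 uint8, red, green, blue), "mtx" (3x3 intrinsics, pixels), "origin" and "rotation" of the camera in the world. Camera axes: x right, y up, looking along -z (the intrinsics and any distortion apply to the point x, -y, -z); pixel columns grow to the right and rows downward; lengths in m; the calibration is good to about 2 mm. A picture is of the moment at which its call begins. There is no depth.
- robot.close_job(): hands the job in; it is judged then, once.
The state is a dict: "time_s": time; "qpos": joint angles; "joint_vel": joint speeds; "joint_efforts": joint torques, N m; "position": TCP position; "tcp_rot": TCP orientation; "wrist_force": force on the tool from outside, world axes, zero at the start; "ft_torque": the same for the moment, N m; "width": opening from 0.0 (shut) to 1.0 (fully open); "grasp_force": force on a finger pad.
Only numpy, scipy, OpenCV 4.12 (cv2) and the standard library are available. Lean on these libraries where they do the work, as an engineer would, in place of code of your own. Each camera call takes 0.05 s, during which the arm holds its last target. There are 200 camera calls.

TASK

Press the pedal of the feeder-insect tub all the way down to its stop so that its clear hood flips up, then take the orange vent cap out of the black feeding dish, set it on the stud under the hood and press it down until it clicks and sits flat on the steel seat. Keep pressing after the click: the program finishes with the gripper still on the cap, pushing it firmly down onto the seat. Leave the glass cup, the forceps and the cork cave where they are.

Things in the scene. Friction and masses are not known exactly. Their poses are not given: they have to be found in the camera images.
- tub: flat white feeder-insect tub with a grey lid, 156 x 136 mm, lid top 50 mm above the table, fixed to the table but its place and yaw differ each time. Origin: centre of its underside. Its own -x side carries the pedal, +x side the hood's hinge; the vent stud stands on the lid at the middle (x = y = 0)
- stud_seat (a point): centre of the top of the steel seat disc, in the middle of the tub lid, 54 mm above the table; the cap's underside must land here. The black stud rises from it, 20 mm diameter and 21 mm tall, tapering over the last 7 mm to 12 mm diameter. Axes as the tub's
- seat: the steel seat disc itself, 52 mm diameter, 4 mm thick, on the tub lid around the foot of the stud; fixed to the tub. Origin: centre of its underside, 50 mm above the table; the cap must be pushed down against it
- pedal_pad (a point): middle of the top of the black rubber pad (36 x 54 mm) on the steel pedal at the tub's -x side. Hinge 61 mm from this point, towards the tub, 40 mm above the table. At rest the pad is about 61 mm above the table and the pedal slopes up away from the tub; at its stop about 37 mm. Fully down takes about 10 N; it springs back when let go, the hood stays up
- pedal (a joint): angle of the pedal: 0 at rest, 0.40 rad at its stop (fully pressed)
- hood (a joint): angle of the clear plastic hood over the stud: 0 closed, thrown up by the pedal to 1.75 to 1.85 rad, where it stays. Hinge along the tub's y axis, 56 mm to the +x side of the stud, 56 mm above the table. Closed it is 88 x 72 mm, top 88 mm above the table; open it stands upright behind the stud, up to 145 mm above the table
- cap: orange plastic vent cap, top up, lying in the dish. Origin: centre of its underside; z up. A round body 42 mm diameter and 26 mm tall, with a round knob 22 mm diameter and 22 mm tall on top (48 mm tall in all), 30 to 60 g. From below it is a hollow with a round opening 23 mm across (lip 4 mm thick) and a wider chamber above, 32 mm across, up to 21.5 mm above the underside
- cap_grip (a point): middle of the cap's knob, 37 mm above the cap's underside: grip the knob here from above; the fingertips may stand on the cap's shoulder, 11 mm below this point
- dish: shallow black silicone feeding dish, 116 mm diameter at the rim, 16 mm tall, inner floor 5 mm above the table; loose. Origin: centre of its underside
- nano_cup: glass cup, 70 mm diameter, 70 mm tall, loose, to be left alone. Origin: centre of its underside
- cork_cave: cork hide cave, an arch 90 x 96 mm, 52 mm tall, loose, to be left alone. Origin: centre of its underside
- forceps: steel forceps lying flat, 168 mm long along its x axis, 28 mm wide, 8 mm tall, loose, to be left alone. Origin: its middle, on the table
- stud_top (a point): centre of the stud's top, 21 mm above the seat. Four sprung steel balls stand out of the stud's side to a diameter of 28 mm, centres 11.5 mm below this point. A cap set on loosely rests on them, its underside about 14 mm above the seat; pushing it down takes about 9 N (up to 14 N), then the force drops as the balls snap out inside the cap and it lands on the seat
Things that resemble listed ones, but are neither listed nor needed, are in the scene too. What is meant by the cap is not blue or purple, and is the smaller of those in its own colour.

How it is judged:
By the outcome, as a careful person would: the job done as asked, in the order asked, and still so for the second after the job is handed in, while the arm keeps its last pose, push and grip.
It also fails if it takes over 64 s, if anything falls off the work surface, if the arm or the gripper's body presses on something with over 40 N, if the wrist force passes 120 N, or if a joint passes its speed limit or range.

## Working session

There is one attempt and no reset: what is moved stays moved. The work goes in short steps, Python scripts to look and compute and a tool call to move; the robot and the scene stay as the last step left them, time stands still between calls to the robot, and variables do not carry over. Pictures are saved under pics/ and viewed, at most 10 in all, crops included, and the job is handed in when it is done.

Besides the shell and the picture viewer there is one more tool, called after "Call:" by a JSON object that holds its "name" and its "arguments". jog_arm: Moves the arm, as the interface text tells. Its arguments: {"type":"object","properties":{"commands":{"type":"array","items":{"type":"array"}},"grip_force":{"type":"number"}},"required":["commands"]}

```bash
mkdir -p pics; cat > h.py <<'E'
import numpy as np, cv2
from workcell import robot
def grab(n,save=None):
    f=robot.grab_frame(n)
    if save: cv2.imwrite('pics/'+save,cv2.cvtColor(f['image'],cv2.COLOR_RGB2BGR))
    np.savez('/tmp/%s.npz'%n,**{k:np.array(v) for k,v in f.items()})
    return f
def load(n): return dict(np.load('/tmp/%s.npz'%n))
def ray(f,u,v):
    K=np.array(f['mtx']);d=np.linalg.solve(K,[u,v,1.]);d=np.array([d[0],-d[1],-d[2]])
    return np.array(f['origin']),np.array(f['rotation'])@d
def onz(f,u,v,z):
    o,d=ray(f,u,v);return o+d*(z-o[2])/d[2]
def proj(f,p):
    c=np.array(f['rotation']).T@(np.array(p)-f['origin']);q=np.array(f['mtx'])@[c[0],-c[1],-c[2]];return q[:2]/q[2]
def tri(fa,pa,fb,pb):
    o1,d1=ray(fa,*pa);o2,d2=ray(fb,*pb)
    s=np.linalg.lstsq(np.c_[d1,-d2],o2-o1,rcond=None)[0]
    a=o1+d1*s[0];b=o2+d2*s[1];return (a+b)/2,np.linalg.norm(a-b)
E
python3 - <<'E'
from h import *
for n in('scene','side'):
    f=grab(n,n+'0.png');print(n,f.keys(),np.round(f['origin'],3),np.round(f['rotation'],2).tolist(),np.round(f['mtx'],0).tolist())
s=robot.state();print(s)
E
```

```text
scene dict_keys(['image', 'mtx', 'origin', 'rotation']) [1.34  0.323 1.101] [0.47, 0.69, 1.9] [[574.0, 0.0, 309.0], [0.0, 574.0, 243.0], [0.0, 0.0, 1.0]]
side dict_keys(['image', 'mtx', 'origin', 'rotation']) [ 0.296 -0.966  1.02 ] [0.8, -0.09, -0.22] [[615.0, 0.0, 320.0], [0.0, 615.0, 256.0], [0.0, 0.0, 1.0]]
{'time_s': 0.1, 'qpos': array([ 1.01287876e+00,  1.58969877e-01,  1.59807905e+00,  1.71752259e-05,
        1.38622925e+00, -2.10099794e-01]), 'joint_vel': array([ 0.00045546, -0.00125432, -0.00251612, -0.00089876,  0.00234306,
       -0.00128176]), 'joint_efforts': array([-1.13359497e-04, -3.86501491e+01, -3.22961140e+01,  7.03102746e-02,
        3.39154503e-02, -5.20329081e-06]), 'position': array([0.19571016, 0.54009554, 0.22774009]), 'tcp_rot': array([-5.43493807e-01, -3.09356548e+00,  2.44436115e-03]), 'wrist_force': array([-0.10335944, -0.6293498 , -0.21719606]), 'ft_torque': array([-0.01374837, -0.02924275,  0.02187447]), 'grasp_force': 0.0, 'width': 1.0023080167277625}
```

Rotation is a rotation vector; I'll convert it in the helper.

```bash
sed -i "s/    np.savez/    f=dict(f); f['rotation']=cv2.Rodrigues(np.array(f['rotation'],float))[0]\n    np.savez/" h.py
python3 - <<'E'
from h import *
for n in('scene','side'): grab(n)
E
```

```text
(no output)
```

View pics/scene0.png

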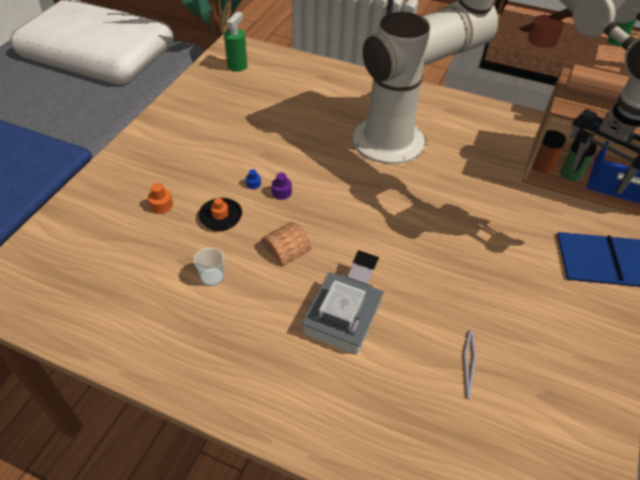

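View pics/side0.png

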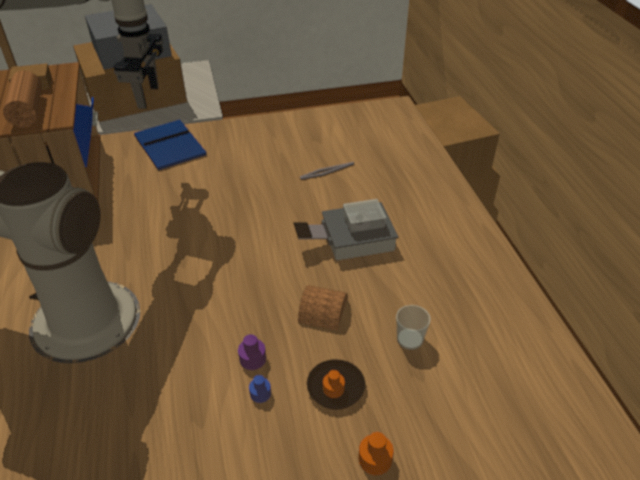

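The candidates for the cap are orange at scene (160,198) = side (376,453), on the table, and orange at scene (220,209) = side (334,383), in the black dish. Blue (253,179) and purple (282,187) are ruled out. The one in the dish fits because it's the smaller orange one and is lying in the dish. I'll confirm that with one crop, next to a crop of the tub. The tub is at scene (343,310), with its black pedal pad at (366,261) and at side (303,230).

```bash
python3 - <<'E'
from h import *
f=load('scene');g=load('side')
def c(i,x,y,w,h): return cv2.resize(i[y:y+h,x:x+w],(400,300),interpolation=cv2.INTER_CUBIC)
a=f['image'];b=g['image']
im=np.vstack([np.hstack([c(a,130,160,140,105),c(a,285,240,140,105)]),np.hstack([c(b,290,350,140,105),c(b,280,180,140,105)])])
cv2.imwrite('pics/crop1.png',im[...,::-1])
for n,F in(('scene',f),('side',g)):
    h=cv2.cvtColor(F['image'],cv2.COLOR_RGB2HSV)
    m=cv2.inRange(h,(3,200,130),(14,255,255))
    N,_,st,ce=cv2.connectedComponentsWithStats(m)
    for s,q in zip(st[1:],ce[1:]):
        if s[4]>60: print(n,'orange',s,q.round(1),onz(F,*q,.03).round(3))
E
```

```text
scene orange [150 185  21  27 323] [160.8 199.2] [ 0.516 -0.456  0.03 ]
scene orange [212 200  15  18 171] [220.  208.7] [ 0.482 -0.298  0.03 ]
side orange [323 370  21  20 186] [332.1 378.6] [ 0.478 -0.296  0.03 ]
side orange [359 432  34  33 528] [374.2 445.9] [ 0.515 -0.451  0.03 ]
```

View pics/crop1.png

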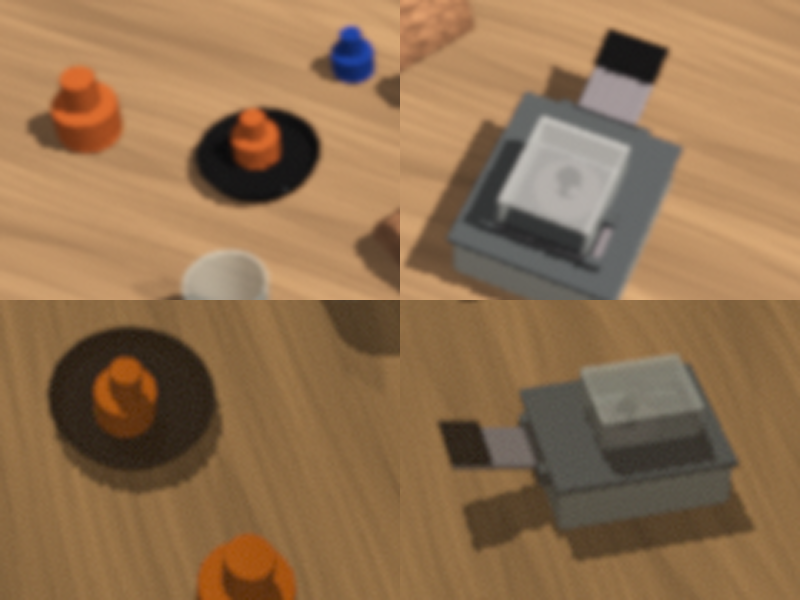

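The crop shows the smaller orange cap in the dish at scene (220,209), and the larger one on the table at (160,198). I'll take the tub's lid corners from the crop and cast rays onto z = 50 mm, then triangulate the pad.

```bash
python3 - <<'E'
from h import *
f=load('scene');g=load('side');k=2.857
for F,o,pts in((f,(285,240,400,0),[(525,93),(681,148),(450,240)]),(g,(280,180,400,300),[(522,391),(558,490),(735,463),(690,365)])):
    P=np.array([onz(F,o[0]+(x-o[2])/k,o[1]+(y-o[3])/k,.05)[:2] for x,y in pts]);print(P.round(4).tolist())
    if len(P)==4: print(P.mean(0),[np.degrees(np.arctan2(*(v[::-1]))).round(1) for v in(P[3]-P[0],P[2]-P[1])],np.linalg.norm(P-np.roll(P,1,0),axis=1))
    else: print((P[1]+P[2])/2,[np.linalg.norm(P[0]-P[i]) for i in(1,2)],np.degrees(np.arctan2(*(P[2]-P[0])[::-1])))
print('pad',tri(f,(366.2,260),g,(303.1,230.8)))
E
```

```text
[[0.5728, 0.0446], [0.5725, 0.178], [0.7255, 0.0471]]
[0.64898223 0.11254741] [np.float64(0.13333841516921824), np.float64(0.15265260760685734)] 0.9280692640506888
[[0.5738, 0.1729], [0.5724, 0.0438], [0.7225, 0.0409], [0.7256, 0.1726]]
[0.64857115 0.10753038] [np.float64(-0.1), np.float64(-1.1)] [0.15175998 0.12912113 0.15012584 0.13172793]
pad (array([0.508953  , 0.11091575, 0.05605061]), np.float64(0.0044515894339165465))
```

Tub is at about (0.649, 0.110) with yaw about 0, and the pad at about (0.509, 0.111). Next I'll work out the move to above the pad, with tool y along world y so the gripper body stays clear of the hood.

```bash
cat >> h.py <<'E'
def goto(p,yaw=None):
    """shift (mm, tool axes) to world p, and turn (deg) to bring tool y along world +-y"""
    s=robot.state();R=cv2.Rodrigues(np.array(s['tcp_rot']))[0]
    y=R[:,1];a=np.degrees(np.arctan2(y[1],y[0]))-90-(yaw or 0)
    a=(a+90)%180-90   # tool z is down, so +roll turns y by -a in world
    print('pos',s['position'].round(4),'t',round(s['time_s'],2),'shift',(R.T@(np.array(p)-s['position'])*1e3).round(1),'roll',round(a,1),'F',np.round(s['wrist_force'],1),'w',round(s['width'],3),'q6',round(s['qpos'][5],2),'z',R[:,2].round(3))
E
python3 - <<'E'
from h import *
goto([.508,.110,.13])
E
```

```text
pos [0.1958 0.5402 0.228 ] t 0.2 shift [-440.2 -298.    98.3] roll -19.9 F [ 0.2  0.7 -0.1] w 1.001 q6 -0.21 z [-0.001 -0.001 -1.   ]
```

Call:
{"name": "jog_arm", "arguments": {"commands": [[[-440,-298,60],-20,0],[[-440,-298,60],-20,0],[[-440,-298,60],-20,0],[[-440,-298,60],-20,0],[[-440,-298,60],-20,0],[[-440,-298,60],-20,0],[[-440,-298,60],-20,0],[[-440,-298,60],-20,0],[[-440,-298,60],-20,0],[[-440,-298,60],-20,0]], "grip_force": 30}}

```text
time_s: 1.03
position: [0.4349, 0.2107, 0.1827]
tcp_rot: [-0.002, 3.141, 0.0]
wrist_force: [-0.2, -0.3, 0.3]
width: 0.296
grasp_force: 0.0
```

```bash
python3 - <<'E'
from h import *
goto([.508,.110,.13])
E
```

```text
pos [0.4349 0.2107 0.1827] t 1.03 shift [ -73.  -100.8   52.7] roll 0.1 F [-0.2 -0.3  0.3] w 0.296 q6 -1.37 z [ 0.  0. -1.]
```

Call:
{"name": "jog_arm", "arguments": {"commands": [[[-73,-101,45],0,0],[[-73,-101,45],0,0],[[-73,-101,45],0,0],[[-73,-101,45],0,0],[[-73,-101,45],0,0],[[-73,-101,45],0,0]]}}

```text
time_s: 1.53
position: [0.5068, 0.1119, 0.1377]
tcp_rot: [0.001, -3.141, -0.001]
wrist_force: [-0.9, -0.1, -0.1]
width: 0.001
grasp_force: 0.0
```

```bash
python3 - <<'E'
from h import *
goto([.508,.110,.075]);grab('wrist','w1.png')
E
```

```text
pos [0.5068 0.1119 0.1377] t 1.53 shift [-1.2 -1.9 62.7] roll 0.0 F [-0.9 -0.1 -0.1] w 0.001 q6 -1.59 z [-0.001  0.001 -1.   ]
```

View pics/w1.png

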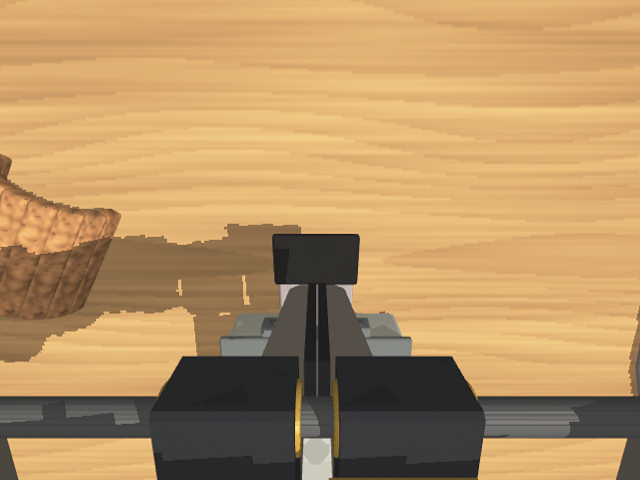

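The wrist view shows the pad at columns 273–359, rows 234–284. The finger tips end at its tub-side edge in the picture, at about (316,285).

```bash
python3 - <<'E'
from h import *
f=load('wrist')
for u,v,z in((274,235,.067),(358,235,.067),(361,284,.055),(273,284,.055),(316,258,.061)): print(onz(f,u,v,z).round(4))
s=robot.state();print(proj(f,np.array(s['position'])-[0,0,.014]))
E
```

```text
[0.4888 0.0864 0.067 ]
[0.4889 0.1367 0.067 ]
[0.5255 0.141  0.055 ]
[0.5254 0.0834 0.055 ]
[0.5054 0.1115 0.061 ]
[318.06570502 304.22458474]
```

Call:
{"name": "jog_arm", "arguments": {"commands": [[[0,0,30],0,0],[[0,0,55],0,0],[[0,0,65],0,0],[[1,0,75],0,0],[[2,0,82],0,0],[[2,0,88],0,0],[[2,0,92],0,0],[[2,0,92],0,0],[[2,0,92],0,0]]}}

```text
time_s: 2.33
position: [0.5044, 0.1132, 0.0516]
tcp_rot: [0.007, -3.138, 0.0]
wrist_force: [-22.1, -1.0, 43.1]
width: 0.005
grasp_force: 23.6
```

```bash
python3 - <<'E'
from h import *
goto([.507,.112,.13]);grab('scene')
f=load('scene');a=f['image'];g=grab('side')['image']
im=np.hstack([cv2.resize(i,(400,300),interpolation=cv2.INTER_CUBIC) for i in(a[215:365,260:460],g[155:305,250:450])])
cv2.imwrite('pics/press.png',im[...,::-1])
E
```

```text
pos [0.5044 0.1132 0.0516] t 2.33 shift [ -2.3  -1.3 -78.4] roll 0.2 F [-22.1  -1.   43.1] w 0.005 q6 -1.59 z [-0.004 -0.    -1.   ]
```

View pics/press.png

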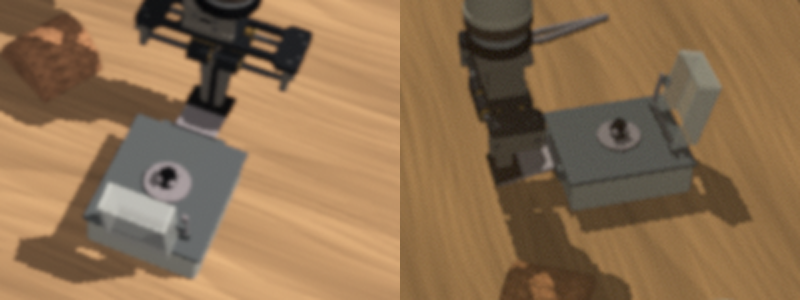

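Pedal is at its stop (43 N) and the hood stands open. The seat is at scene (344,305) and side (359,222). Now I'll lift and head for the cap.

Call:
{"name": "jog_arm", "arguments": {"commands": [[[0,0,-40],0,0],[[0,0,-80],0,60],[[0,0,-110],0,60],[[20,-400,-110],0,60],[[20,-400,-110],0,60],[[20,-400,-110],0,60],[[20,-400,-110],0,60],[[20,-400,-110],0,60],[[20,-400,-110],0,60],[[20,-400,-110],0,60]]}}

```text
time_s: 3.27
position: [0.4911, -0.1804, 0.1572]
tcp_rot: [-0.005, 3.14, -0.001]
wrist_force: [2.0, -0.4, -0.0]
width: 0.635
grasp_force: 0.0
```

```bash
python3 - <<'E'
from h import *
f=load('scene');g=load('side')
print(onz(f,344,305.5,.054),onz(g,359.5,222.5,.054))
goto([.450,-.297,.13])
E
```

```text
[0.64646157 0.11165047 0.054     ] [0.64928857 0.10814441 0.054     ]
pos [ 0.4911 -0.1804  0.1572] t 3.27 shift [  41.6 -116.4   27.2] roll 0.2 F [ 2.  -0.4 -0. ] w 0.635 q6 -2.16 z [ 0.002 -0.001 -1.   ]
```

Call:
{"name": "jog_arm", "arguments": {"commands": [[[-20,-116,15],0,60],[[-20,-116,15],0,60],[[-20,-116,15],0,60],[[-20,-116,15],0,60],[[-20,-116,15],0,60],[[-20,-116,15],0,60]]}}

```text
time_s: 3.77
position: [0.5115, -0.2942, 0.1414]
tcp_rot: [-0.004, 3.141, 0.001]
wrist_force: [-0.0, 1.0, 0.2]
width: 0.653
grasp_force: 0.0
```

```bash
python3 - <<'E'
from h import *
f=grab('wrist','w2.png')
h=cv2.cvtColor(f['image'],cv2.COLOR_RGB2HSV)
m=cv2.inRange(h,(3,170,90),(16,255,255))
N,_,st,ce=cv2.connectedComponentsWithStats(m)
print([(s.tolist(),q.round(0)) for s,q in zip(st[1:],ce[1:]) if s[4]>300])
goto([.48,-.297,.046])
E
```

```text
[([274, 163, 59, 64, 833], array([294., 191.])), ([20, 197, 122, 92, 7771], array([ 80., 245.]))]
pos [ 0.5116 -0.2938  0.1414] t 3.82 shift [31.6 -3.1 95.4] roll 0.2 F [-0.8 -0.6  0. ] w 0.652 q6 -2.3 z [ 0.  0. -1.]
```

View pics/w2.png

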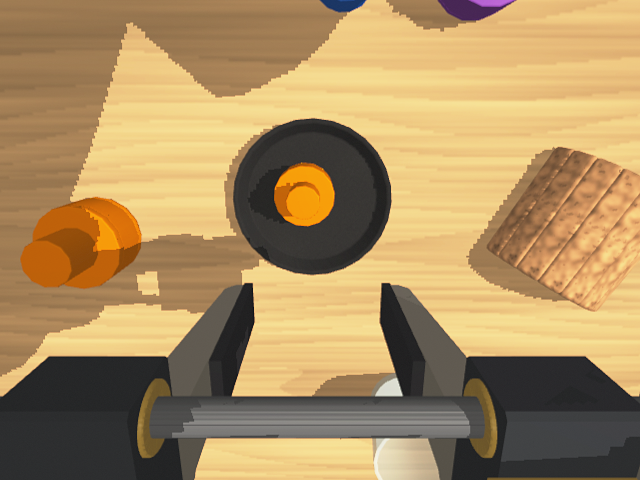

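The wrist view shows the cap body at (304,195) and its knob top at (303,201) in the dish. The larger cap is at (80,245), well outside the fingers.

```bash
python3 - <<'E'
from h import *
f=load('wrist')
print(onz(f,304,195,.031),onz(f,303,201,.053))
p=(onz(f,304,195,.031)+onz(f,303,201,.053))/2;p[2]=.046;goto(p)
E
```

```text
[ 0.47647271 -0.3027552   0.031     ] [ 0.47644444 -0.30273463  0.053     ]
pos [ 0.5116 -0.2938  0.1414] t 3.82 shift [35.2 -8.8 95.4] roll 0.2 F [-0.8 -0.6  0. ] w 0.652 q6 -2.3 z [ 0.  0. -1.]
```

Call:
{"name": "jog_arm", "arguments": {"commands": [[[35,-9,20],0,60],[[35,-9,40],0,60],[[35,-9,65],0,60],[[35,-9,85],0,60],[[35,-9,93],0,60],[[35,-9,93],0,60],[[35,-9,93],0,30],[[35,-9,93],0,10],[[35,-9,93],0,10],[[35,-9,93],0,10]], "grip_force": 30}}

```text
time_s: 4.65
position: [0.4771, -0.3053, 0.0493]
tcp_rot: [-0.002, 3.14, -0.003]
wrist_force: [0.8, -0.3, -0.7]
width: 0.384
grasp_force: 0.0
```

Call:
{"name": "jog_arm", "arguments": {"commands": [[[0,0,0],0,10],[[0,0,0],0,10],[[0,0,0],0,10],[[0,0,0],0,10]]}}

```text
time_s: 4.98
position: [0.4764, -0.305, 0.0483]
tcp_rot: [-0.002, 3.141, -0.001]
wrist_force: [-1.0, 1.2, 3.9]
width: 0.229
grasp_force: 30.0
```

Call:
{"name": "jog_arm", "arguments": {"commands": [[[0,0,-30],0,10],[[0,0,-70],0,10],[[0,0,-110],0,10],[[-60,80,-110],0,10],[[-135,415,-110],0,10],[[-135,415,-110],0,10],[[-135,415,-110],0,10],[[-135,415,-110],0,10],[[-135,415,-110],0,10],[[-135,415,-110],0,10]]}}

```text
time_s: 5.82
position: [0.5701, -0.0291, 0.1577]
tcp_rot: [0.002, -3.141, 0.0]
wrist_force: [1.7, 0.2, 0.2]
width: 0.23
grasp_force: 30.0
```

```bash
python3 - <<'E'
from h import *
goto([.61,.11,.16])
E
```

```text
pos [ 0.5701 -0.0291  0.1577] t 5.82 shift [-40.  139.   -2.3] roll 0.1 F [1.7 0.2 0.2] w 0.23 q6 -1.83 z [-0. -0. -1.]
```

Call:
{"name": "jog_arm", "arguments": {"commands": [[[-20,40,-40],0,10],[[-40,80,-65],0,10],[[-130,139,-65],0,10],[[-130,139,-65],0,10],[[-130,139,-65],0,10],[[-130,139,-65],0,10],[[-130,139,-65],0,10],[[-130,139,-65],0,10],[[-130,139,-65],0,10]]}}

```text
time_s: 6.57
position: [0.699, 0.107, 0.2227]
tcp_rot: [0.0, -3.141, 0.001]
wrist_force: [0.2, -0.5, -1.2]
width: 0.23
grasp_force: 30.0
```

```bash
python3 - <<'E'
from h import *
f=grab('wrist','w3.png')
goto([.648,.11,.16])
E
```

```text
pos [0.699  0.1069 0.2231] t 6.62 shift [51.   3.1 63.1] roll -0.0 F [ 0.7  0.6 -0.4] w 0.224 q6 -1.59 z [-0.001 -0.    -1.   ]
```

View pics/w3.png

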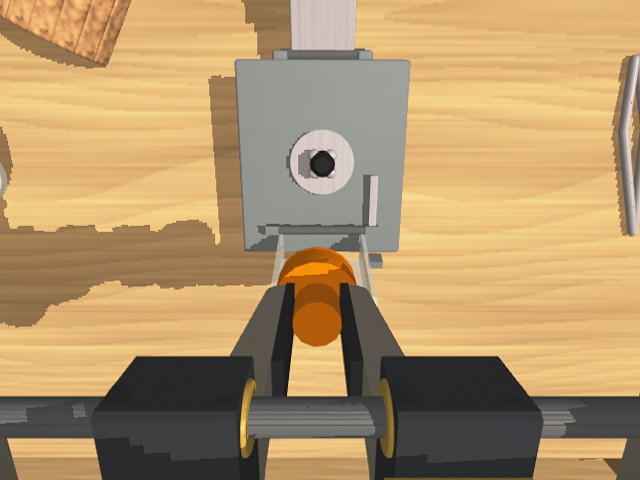

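The wrist view shows the seat disc at (322,162), the stud top at (322,163), and the hood open. The cap is held upright and centred between the fingers at about (317,290).

```bash
python3 - <<'E'
from h import *
f=load('wrist')
a=onz(f,322,162,.054);b=onz(f,322,163,.075);print(a,b)
p=(a+b)/2
s=robot.state()['position']
# cap body lateral, at shoulder height (underside ~ TCP-43mm, shoulder 26 above)
print('cap y',onz(f,316.5,290,s[2]-.017)[1],'tcp y',s[1])
p[2]=.130;goto(p)
E
```

```text
[0.64679835 0.11138672 0.054     ] [0.64566456 0.11110056 0.075     ]
cap y 0.10689876116464704 tcp y 0.10687314149671077
pos [0.699  0.1069 0.2231] t 6.62 shift [52.7  4.4 93.1] roll -0.0 F [ 0.7  0.6 -0.4] w 0.224 q6 -1.59 z [-0.001 -0.    -1.   ]
```

Call:
{"name": "jog_arm", "arguments": {"commands": [[[30,4,0],0,10],[[52,4,20],0,10],[[52,4,50],0,10],[[52,4,80],0,10],[[52,4,95],0,10],[[52,4,95],0,10],[[52,4,100],0,10],[[52,4,105],0,10],[[52,4,109],0,10],[[52,4,109],0,10]], "grip_force": 45}}

```text
time_s: 7.45
position: [0.6481, 0.1119, 0.1142]
tcp_rot: [-0.002, 3.141, -0.0]
wrist_force: [-0.3, -0.0, -0.3]
width: 0.227
grasp_force: 45.0
```

```bash
python3 - <<'E'
from h import *
goto([.647,.111,.097])
E
```

```text
pos [0.6481 0.1119 0.1142] t 7.45 shift [ 1.2 -0.9 17.2] roll 0.1 F [-0.3 -0.  -0.3] w 0.227 q6 -1.58 z [ 0.001 -0.    -1.   ]
```

Call:
{"name": "jog_arm", "arguments": {"commands": [[[1,-1,3],0,10],[[1,-1,5],0,10],[[1,-1,7],0,10],[[1,-1,9],0,10],[[1,-1,11],0,10],[[1,-1,13],0,10],[[1,-1,13],0,10]]}}

```text
time_s: 8.03
position: [0.6464, 0.1109, 0.0997]
tcp_rot: [0.002, -3.14, 0.0]
wrist_force: [0.7, -0.4, -4.7]
width: 0.228
grasp_force: 45.0
```

Call:
{"name": "jog_arm", "arguments": {"commands": [[[0,0,1],0,10],[[0,0,2],0,10],[[0,0,3],0,10],[[0,0,4],0,10],[[0,0,5],0,10],[[0,0,6],0,10],[[0,0,6],0,10],[[0,0,6],0,10]]}}

```text
time_s: 8.7
position: [0.6474, 0.1111, 0.0974]
tcp_rot: [-0.002, 3.141, -0.0]
wrist_force: [-5.7, -0.2, 10.3]
width: 0.226
grasp_force: 45.0
```

Call:
{"name": "jog_arm", "arguments": {"commands": [[[0,0,1],0,10],[[0,0,2],0,10],[[0,0,3],0,10],[[0,0,3],0,10],[[0,0,3],0,10],[[0,0,3],0,10]]}}

```text
time_s: 9.2
position: [0.6478, 0.1111, 0.0973]
tcp_rot: [-0.003, 3.14, -0.001]
wrist_force: [-12.3, -0.9, 24.4]
width: 0.227
grasp_force: 45.0
```

```bash
python3 - <<'E'
from h import *
a=grab('scene')['image'];g=grab('side')['image'];goto([.647,.111,.097])
im=np.hstack([cv2.resize(i,(400,300),interpolation=cv2.INTER_CUBIC) for i in(a[215:365,260:460],g[155:305,250:450])])
cv2.imwrite('pics/end.png',im[...,::-1])
E
```

```text
pos [0.6478 0.1111 0.0973] t 9.3 shift [ 0.8 -0.1  0.3] roll 0.1 F [-12.4  -0.7  24.8] w 0.226 q6 -1.59 z [ 0.002 -0.001 -1.   ]
```

View pics/end.png

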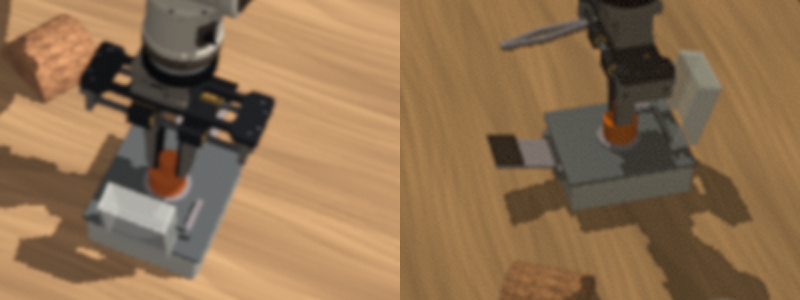

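The cap sits flat on the seat at crop (168,185) in the scene view and (620,130) in the side view, with the hood up. The height didn't change as the push went from 10 N to 25 N, so it is hard against the seat.

```bash
python3 -c "
from workcell import robot
print(robot.close_job())"
```

```text
the job is handed in; nothing more can be done
None
```

I pressed the pedal to its stop and the hood flipped up; the orange cap from the dish is now snapped flat onto the steel seat, and the job is handed in with the gripper still pushing it down at about 25 N.

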